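# Date-stamp a tea tin with the spring stamper

### The arm

A 6-joint arm with a two-finger parallel gripper is mounted at the origin on a cart in front of the work surface, level with it; the furniture and walls round the work are solid. World frame = base frame: x ahead of the robot, y to its left, z up, the work surface at z = 0. Lengths are in m, angles in rad, forces in N, time in s.
With the tool pointing down it reaches from about 0.325 to 0.775 m from the base axis. Payload 5.5 kg.
Tool frame: the origin (TCP) lies between the finger pads; the fingertips stand 8 mm ahead of it and the grasp point (between the pads) lies 11 mm behind it (tcp_to_tips is the distance from the TCP to the fingertips, in m); z points along the fingers, y is the line along which they close (so a half turn about z gives the same grasp; the last joint's range is limited). The gripper opens to 88 mm and grips with 3 to 60 N. Pads are 20 mm wide; open, the fingers measure 115 mm over their backs; the gripper's body (75 mm by 178 mm) begins 61 mm behind the grasp point.
Start: joints at [1.125, 0.091, 1.231, -0, 1.82, -0.057], TCP at [0.227, 0.555, 0.231] pointing down, gripper open.
Joint ranges: [-2.87, 2.87], [-0.86, 2.18], [0.17, 2.46], [-1.51, 4.65], [0.06, 2.69], [-2.65, 2.65]. Speed limits (rad/s): [2.57, 2.57, 3.01, 3.14, 3.14, 3.14].

### API

Orientations are given as a unit quaternion [w, x, y, z].
In Python, from bench import * gives the robot as it stands. Calls block until the motion is done:
- move_to(position, orientation): joint-space move of the TCP to a pose.
- move_l(position, speed=0.15, orientation=None): straight line of the TCP; orientation=None keeps the orientation; speed is the mean speed in m/s.
- movej(angles): joint-space move.
- gripper_open() and close(): open the fingers fully, or close them until they stop; the grip force is fixed at half the most.
- hold(seconds).
- inverse_kinematics(position, orientation): joint angles nearest the present ones, or None.
- state(): the state.
- get_image(name): name is "scene" or "top" or "wrist"; returns a dict with "frame" (480x640x3 uint8, blue, green, red), "depth" (480x640 float32, m along the optical axis (not along the pixel's ray), 0 where there is no reading), "camera_matrix" (3x3 intrinsics, pixels), "k1" (the pictures are not rectified: a ray, as slopes to the right and down, at radius r is drawn at 1 + k1 r^2 times it, then the intrinsics apply), "view" (4x4, takes a point from world to camera coordinates). Camera axes: x right, y up, looking along -z (the intrinsics and any distortion apply to the point x, -y, -z); pixel columns grow to the right and rows downward; lengths in m; the calibration is good to about 2 mm. A picture is of the moment at which its call begins.
A pose or a line that the arm cannot do raises IKError and nothing moves.
- job_done(): hands the job in; it is judged then, once.
The state is a dict: "time": time; "joint_pos": joint angles; "dq": joint speeds; "joint_torque": joint torques, N m; "ee_pos": TCP position; "ee_rot": TCP orientation; "ft_force": force on the tool from outside, world axes, zero at the start; "moment": the same for the moment, N m; "finger_gap": finger opening in m; "finger_force": force on a finger pad.
Only numpy, scipy, OpenCV 4.12 (cv2) and the standard library are available. Lean on these libraries where they do the work, as an engineer would, in place of code of your own. Each camera call takes 0.05 s, during which the arm holds its last target. There are 200 camera calls.

### The job

Stamp the red tea tin: draw the spring stamper's handle back until it catches and stays back by itself, take the red tin from the rack and, keeping it upright, stand it on the stamper's bed with a broad label side facing the stamping die, then press the red button so that the stamp fires onto the tin. Leave the tin standing there, clamped squarely between die and back stop, and do not disturb the other tins, the mug, the honey jar or the salt shaker.

Things in the scene. Friction and masses are not known exactly. Their poses are not given: they have to be found in the camera images.
- stamper: Spring stamper fixed to the worktop; origin: centre of its underside. Its x points the way it fires: from the black pull handle (rear), past the blue spring housing (66 x 62 mm, top 72 mm above the worktop, red button on it) and the die to the bed and blue back stop (64 mm wide, 68 mm high, front face at x = +112 mm). Grey base 262 x 104 x 16 mm.
- bed_center (a point): Point on the bed (16 mm above the worktop; stamper x = +92 mm, y = 0) where the tin's centre belongs, broad side against the back stop. Guide ribs either side: inner faces at y = +-30 mm, outer +-36, tops 24 mm above the worktop, x = 60 to 112 mm.
- die_face (a point): Middle of the die's black face (42 x 38 mm), 46 mm above the worktop, at stamper x = +84 mm when forward; it moves with the striker. Forward, it stands 12 mm inside the tin's place; cocked, it leaves 22 mm between itself and a tin that touches the back stop, so the tin goes in only when it is cocked.
- handle_grip (a point): Upright black pull handle with a yellow band, on the rear end of the striker: 16 mm along the stamper's x, 20 mm along its y, from 58 mm (rod below) to 96 mm above the worktop. The point is on its axis 77 mm above the worktop, at stamper x = -55 mm when forward (15 mm free to the housing); it moves with the striker. Draw it straight along the stamper's -x.
- striker (a joint): Distance the striker (rod, die, handle) is drawn back, m: 0 forward, 0.042 end of travel. A spring drives it forward (4 N at 0, 9 N at 0.034). From about 0.023 it pushes the sear and red button down; past 0.034 the sear springs up, and when let go it stays at 0.034. At rest on a squarely stamped tin it reads 0.012.
- button_top (a point): Middle of the top of the red round trip button, 26 mm across, on the housing, 86 mm above the worktop, over the stamper's origin. Pressed straight down.
- trip_button (a joint): How far the red button is pressed, m: 0 up, 0.009 fully down; sprung, 2.7 N rising to 4 N. It frees the cocked striker when about 0.006 down.
- red_tin_center (a point): Centre of the red tin (red lid panel, metal rim): 54 mm along its x, 40 mm along its y, 60 mm high (point half-way up), 0.1 to 0.2 kg. Broad (labelled) sides face its +y and -y; either may face the die. In the rack it can be gripped only across the 40 mm, on the bed only across the 54 mm: in between, set it down (the worktop on the robot's side of the stamper is free) and take it again.
- red_tin: The red tin itself (see red_tin_center); origin at the centre of its underside. It starts in any of the rack's bays.
- tin_rack: Fixed wooden rack of three bays in a row along its x, 65 mm apart; origin: centre of its underside; 200 x 62 mm. Floor 8 mm, dividers 59 mm above the worktop, 5 mm thick, 3 mm beside the tins' narrow sides; +y and -y sides open save a lip 12 mm above the worktop. The tins' axes are parallel to the rack's.
- green_tin_center (a point): Centre of the green tin, same size as the red one; stays in the rack.
- yellow_tin_center (a point): Centre of the yellow tin, same size as the red one; stays in the rack.
- mug: Cream mug, 63 x 88 x 50 mm, origin at the centre of its underside; leave alone.
- honey: Honey jar with a black lid, 53 x 57 x 85 mm, origin at the centre of its underside; leave alone.
- salt_shaker: Salt shaker, 44 mm across, 90 mm high, origin at the centre of its underside; leave alone.
There are look-alikes about, which are no part of the job. Of the things shaped like the red_tin, the red one is meant.

How it is judged:
By the outcome, as a careful person would: the job done as asked, in the order asked, and still so for the second after the job is handed in, with the robot touching nothing.
It also fails if it takes over 61 s, if anything falls off the work surface, if the arm or the gripper's body presses on something with over 40 N, if the wrist force passes 120 N, or if a joint passes its speed limit or range.

## Working session

There is one attempt and no reset: what is moved stays moved. The work goes in short steps, each a Python script; the robot and the scene stay as the last script left them, time stands still between calls to the robot, and variables do not carry over. Pictures are saved under pics/ and viewed, at most 10 in all, crops included, and the job is handed in when it is done.

```bash
mkdir -p pics; ls
python3 - <<'E'
from bench import *
import cv2,numpy as np,pickle
d={}
for n in("scene","top"):
    i=get_image(n);d[n]=i;cv2.imwrite(f"pics/{n}0.png",i["frame"]);print(n,i["camera_matrix"],i["k1"],np.round(i["view"],3))
pickle.dump(d,open("d0.pkl","wb"));print(state())
E
```

```text
pics
scene [[436.20997318   0.         316.97115977]
 [  0.         436.20997318 233.07300635]
 [  0.           0.           1.        ]] -0.02738905339641021 [[ 0.366 -0.93  -0.016 -0.193]
 [ 0.724  0.274  0.634 -0.466]
 [-0.585 -0.243  0.774 -0.579]
 [ 0.     0.     0.     1.   ]]
top [[480.2733976    0.         316.36521676]
 [  0.         480.2733976  242.20949625]
 [  0.           0.           1.        ]] -0.10517245266786865 [[-0.028 -1.     0.007  0.036]
 [ 0.997 -0.027  0.079 -0.566]
 [-0.079  0.009  0.997 -0.904]
 [ 0.     0.     0.     1.   ]]
{'time': 0.1, 'joint_pos': array([ 1.12530464e+00,  9.17886164e-02,  1.23174426e+00,  2.09041766e-05,
        1.81976836e+00, -5.67212571e-02]), 'dq': array([ 0.0001239 , -0.00083634, -0.00365612,  0.00037219, -0.00287325,
        0.00086314]), 'joint_torque': array([ 2.46808915e-03, -4.47857594e+01, -4.07570100e+01,  6.99693407e-02,
        2.84934556e-02, -7.85072803e-05]), 'ee_pos': array([0.22733581, 0.5550095 , 0.22962887]), 'ee_rot': array([-2.22084997e-04,  1.93160777e-01,  9.81166747e-01, -8.24981388e-04]), 'ft_force': array([ 0.54600964,  0.67619109, -1.15982883]), 'moment': array([-0.00463336, -0.06070594,  0.02037408]), 'finger_force': 0.0, 'finger_gap': 0.08795367623753386}
```

View pics/top0.png

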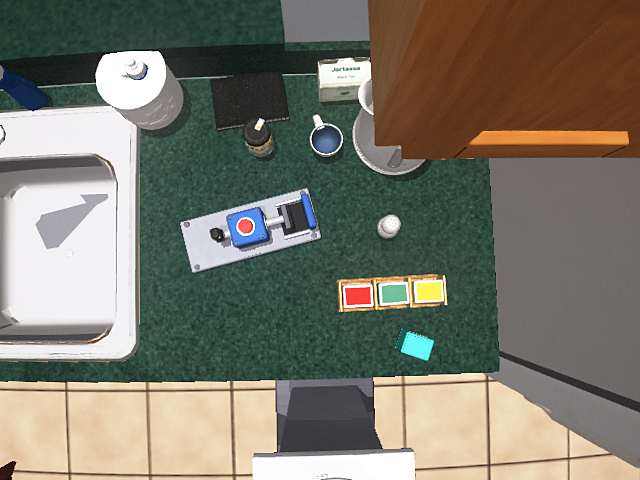

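View pics/scene0.png

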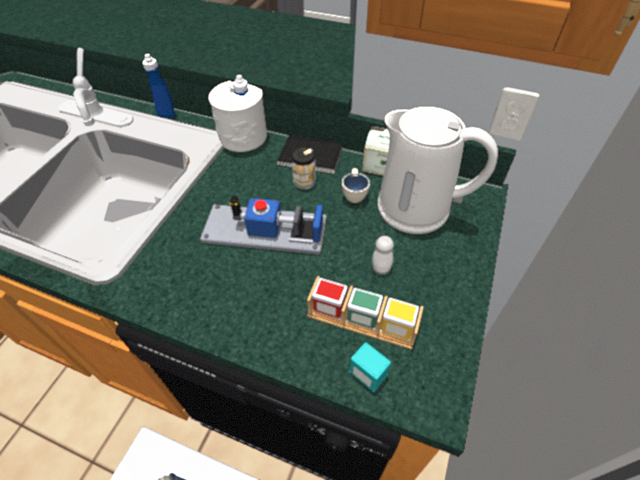

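Top view: the stamper's button is at about (246,227), its handle at (217,234) and its back stop at (308,211). The red tin is in the left bay at (357,295), with green and yellow to its right. I'll enlarge this area.

```bash
cat > h.py <<'E'
import numpy as np,cv2
def w(im,uv,z):
    """pixel -> world at height z"""
    p=cv2.undistortPoints(np.array([[uv]],float),im["camera_matrix"],np.array([im["k1"],0,0,0.]))[0,0]
    V=im["view"];R=V[:3,:3];c=-R.T@V[:3,3];d=R.T@np.array([p[0],-p[1],-1])
    return c+d*(z-c[2])/d[2]
def q(yaw,):
    """tool down, tool y axis along world direction yaw"""
    from scipy.spatial.transform import Rotation as R
    y=np.array([np.cos(yaw),np.sin(yaw),0]);z=np.array([0,0,-1.]);x=np.cross(y,z)
    return R.from_matrix(np.c_[x,y,z]).as_quat()[[3,0,1,2]]
E
python3 - <<'E'
import pickle,cv2
f=pickle.load(open("d0.pkl","rb"))["top"]["frame"]
cv2.imwrite("pics/c1.png",cv2.resize(f[180:280,170:330],None,fx=5,fy=5,interpolation=cv2.INTER_CUBIC))
cv2.imwrite("pics/c2.png",cv2.resize(f[265:325,325:455],None,fx=6,fy=6,interpolation=cv2.INTER_CUBIC))
E
```

```text
(no output)
```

View pics/c1.png

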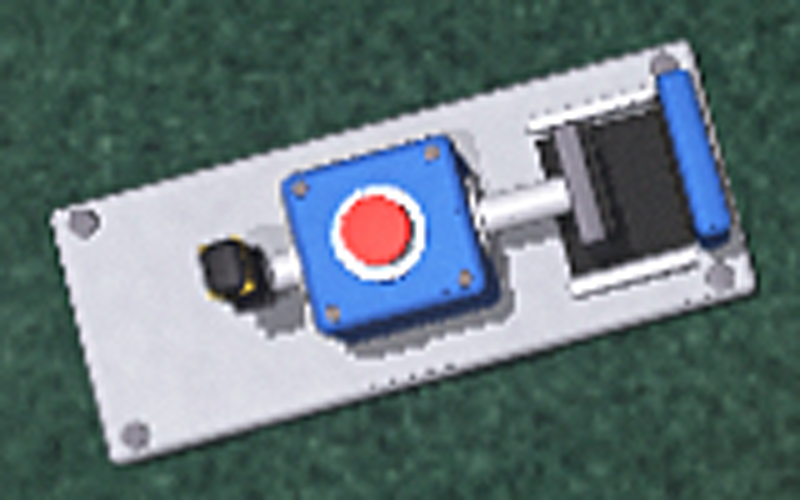

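View pics/c2.png

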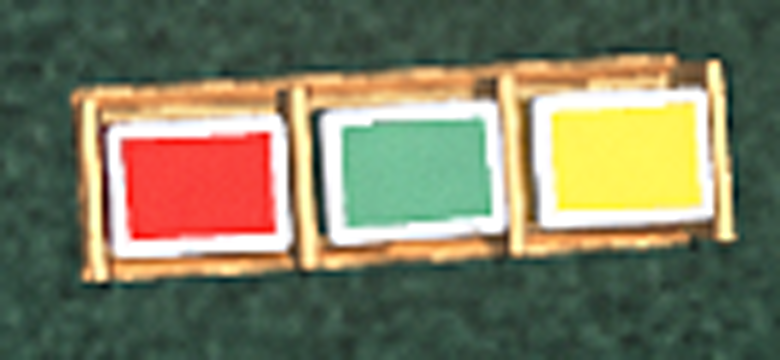

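The crops give what I need to compute poses. c1: base corners at (52,213), (690,42), (757,290) and (115,462), button at (378,229), handle at about (231,267). c2: lid centres are red (199,186), green (416,172) and yellow (626,158).

Run:
```python
import pickle
from h import *
im=pickle.load(open("d0.pkl","rb"))["top"]
a=lambda x,y,z:w(im,(170+(x+.5)/5-.5,180+(y+.5)/5-.5),z)
b=lambda x,y,z:w(im,(325+(x+.5)/6-.5,265+(y+.5)/6-.5),z)
c=np.array([a(52,213,.016),a(690,42,.016),a(757,290,.016),a(115,462,.016)])
print(c.round(4),"ctr",c.mean(0).round(4))
d=c[1]+c[2]-c[0]-c[3];print("yaw",np.arctan2(d[1],d[0]),np.linalg.norm(d)/2)
e=c[0]+c[1]-c[2]-c[3];print("yaw from y",np.arctan2(e[1],e[0])-np.pi/2,np.linalg.norm(e)/2)
print("btn",a(378,229,.086),"handle",a(231,267,.096))
t=[b(199,186,.068),b(416,172,.068),b(626,158,.068)];print(np.round(t,4));d=t[2]-t[0];print("rackyaw",np.arctan2(d[1],d[0]),np.linalg.norm(d))
```

```text
[[0.6136 0.2868 0.016 ]
 [0.6741 0.0347 0.016 ]
 [0.5757 0.0112 0.016 ]
 [0.5155 0.2625 0.016 ]] ctr [0.5947 0.1488 0.016 ]
yaw -1.3354739912399065 0.2588725455390094
yaw from y -1.3324873688655505 0.10113490609334996
btn [0.59534831 0.14857035 0.086     ] handle [0.58202053 0.20004699 0.096     ]
[[ 0.4633 -0.0517  0.068 ]
 [ 0.4655 -0.1181  0.068 ]
 [ 0.4676 -0.183   0.068 ]]
rackyaw -1.5376066211772883 0.13132790753754514
```

```bash
cat >> h.py <<'E'
SY=-1.334; S0=np.array([.595,.1487,0])
def s(x,y,z,yaw=SY,o=S0): 
    return o+np.array([np.cos(yaw)*x-np.sin(yaw)*y,np.sin(yaw)*x+np.cos(yaw)*y,z])
E
python3 - <<'E'
from bench import *
from h import *
import pickle
move_to(s(-.02,0,.24),q(SY+np.pi/2)); 
i=get_image("wrist");cv2.imwrite("pics/w1.png",i["frame"]);pickle.dump(i,open("w1.pkl","wb"))
st=state();print(st["time"],st["ee_pos"],st["joint_pos"],st["ft_force"])
for p in[(-.055,0,.096),(0,0,.086),(-.131,.052,.016),(-.131,-.052,.016),(.131,.052,.016),(.131,-.052,.016),(.112,.032,.068),(.112,-.032,.068)]:
    c=i["view"]@np.r_[s(*p),1];pt=cv2.projectPoints(np.array([[c[0],-c[1],-c[2]]]),np.zeros(3),np.zeros(3),i["camera_matrix"],np.array([i["k1"],0,0,0]))[0]
    print(p,pt.ravel().round(1))
E
```

```text
2.0667 [0.58994055 0.16927768 0.24003635] [ 2.23849000e-01  1.30819549e-01  1.17142323e+00  2.93968895e-04
  1.83934375e+00 -1.47493134e-02] [0.23740531 0.27153045 0.63347891]
(-0.055, 0, 0.096) [322.2 189.8]
(0, 0, 0.086) [322.1 256. ]
(-0.131, 0.052, 0.016) [380.2  94.4]
(-0.131, -0.052, 0.016) [264.8  94.2]
(0.131, 0.052, 0.016) [370.4 353.8]
(0.131, -0.052, 0.016) [273.7 353.6]
(0.112, 0.032, 0.068) [356.2 365.1]
(0.112, -0.032, 0.068) [287.8 364.9]
```

View pics/w1.png

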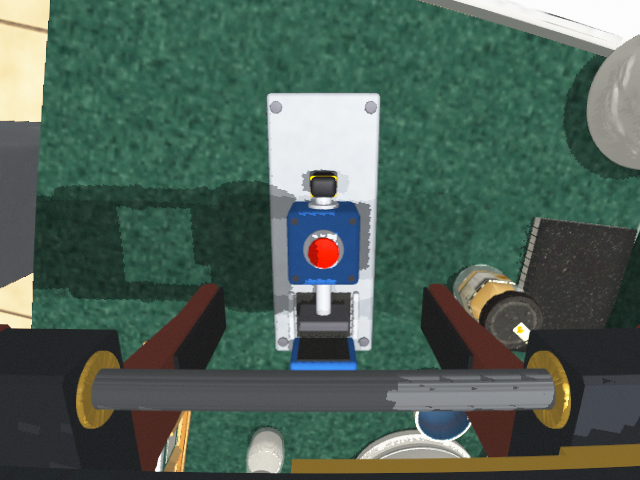

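The wrist view agrees with the model to about 3 mm: button at (323,252), handle at (323,186), lateral error under 1 mm. Next I'll cock the stamper.

Run:
```python
from bench import *
from h import *
import pickle
P=lambda t:print(t,state()["time"],state()["ee_pos"].round(4),state()["ft_force"].round(1),round(state()["finger_gap"],4))
move_l(s(-.056,0,.115),.25); move_l(s(-.056,0,.070),.1); P("down")
close(); P("grip")
move_l(s(-.056-.0385,0,.070),.05); P("back")
move_l(s(-.056-.0365,0,.070),.05);P("ease")
gripper_open(); P("open")
move_l(s(-.0925,0,.13),.2)
move_l(s(-.02,0,.24),.3)
i=get_image("wrist");cv2.imwrite("pics/w2.png",cv2.resize(i["frame"][80:380,240:400],None,fx=2,fy=2));P("end")
```

```text
down 3.3333 [0.5821 0.2031 0.0704] [0.7 0.1 0.4] 0.0878
grip 4.3833 [0.5818 0.2031 0.07  ] [ 0.2 -0.6 -0. ] 0.02
back 5.3 [0.5733 0.2382 0.0699] [ 0.3 -9.2  1.7] 0.0194
ease 5.55 [0.5736 0.2367 0.0699] [ 0.5 -5.9  1.1] 0.0196
open 6.6833 [0.5733 0.2386 0.07  ] [ 0.5 -1.   0.2] 0.0878
end 7.775 [0.5894 0.1687 0.2365] [ 0.2  0.2 -0.1] 0.0875
```

View pics/w2.png

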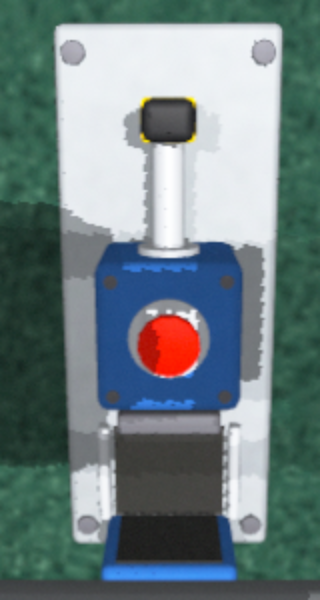

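It's cocked: the handle stayed back (crop (168,120), versus about (166,212) before) and the die is drawn in against the housing. Next is the red tin, with a colour-centroid check from above.

Run:
```python
from bench import *
from h import *
Y=.033
P=lambda t:print(t,state()["time"],state()["ee_pos"].round(4),state()["ft_force"].round(1),round(state()["finger_gap"],4))
move_to([.4633,-.0517,.22],q(Y)); P("above")
i=get_image("wrist");f=i["frame"].astype(int);cv2.imwrite("pics/w3.png",i["frame"])
m=((f[...,2]>150)&(f[...,1]<80)&(f[...,0]<80)).astype(np.uint8)
n,_,st,c=cv2.connectedComponentsWithStats(m)
for k in range(1,n):
    if st[k,4]>200: print(st[k],c[k],w(i,c[k],.068))
cs=[x for x in cv2.findContours(m,0,2)[0] if cv2.contourArea(x)>200]
for x in cs: print([w(i,p,.068)[:2].round(4).tolist() for p in cv2.boxPoints(cv2.minAreaRect(x))])
```

```text
above 8.775 [ 0.4637 -0.0509  0.2198] [-0.4 -0.1 -0.4] 0.0881
[ 302  204   40   56 2195] [321.10113895 231.35353075] [ 0.46303821 -0.05071674  0.068     ]
[[0.4484, -0.0742], [0.4475, -0.0294], [0.4778, -0.0283], [0.4799, -0.0731]]
```

Run:
```python
from bench import *
from h import *
P=lambda t:print(t,state()["time"],state()["ee_pos"].round(4),state()["ft_force"].round(1),round(state()["finger_gap"],4))
X,Yy=.4633,-.0510
move_l([X,Yy,.10],.25); move_l([X,Yy,.038],.1); P("down"); close(); P("grip")
move_l([X,Yy,.13],.15); P("lift")
D=[.43,.14]
move_to([*D,.12],q(SY)); P("over"); move_l([*D,.045],.2); move_l([*D,.0305],.04); P("set")
gripper_open(); move_l([*D,.13],.25)
move_to([*D,.16],q(SY+np.pi/2)); P("above")
i=get_image("wrist");f=i["frame"].astype(int);cv2.imwrite("pics/w4.png",i["frame"])
m=((f[...,2]>150)&(f[...,1]<80)&(f[...,0]<80)).astype(np.uint8)
for x in cv2.findContours(m,0,2)[0]:
    if cv2.contourArea(x)>200: 
        b=np.array([w(i,p,.060)[:2] for p in cv2.boxPoints(cv2.minAreaRect(x))]);print(b.round(4).tolist(),b.mean(0).round(4))
        e=max([b[1]-b[0],b[2]-b[1]],key=np.linalg.norm);print("yaw long",np.arctan2(e[1],e[0]),"want",SY+np.pi/2)
```

```text
down 10.225 [ 0.4638 -0.0511  0.0388] [-0.4  0.3  0.2] 0.0878
grip 11.025 [ 0.4632 -0.051   0.038 ] [-1.3 -0.4  0.1] 0.0397
lift 11.7917 [ 0.4628 -0.0509  0.1288] [ 0.4  0.  -1.6] 0.0397
over 13.3667 [0.4299 0.1397 0.1196] [ 0.4  0.7 -2.2] 0.0398
set 14.4 [0.4299 0.14   0.0305] [ 0.  -0.2 -2.3] 0.0398
above 17.225 [0.4297 0.1399 0.159 ] [-0.3 -0.7 -0.7] 0.0879
[[0.5995, 0.1347], [0.6029, 0.1617], [0.6298, 0.1548], [0.6269, 0.1271]] [0.6148 0.1446]
yaw long -0.2518594845179459 want 0.23679632679489648
[[0.4058, 0.1493], [0.4491, 0.1597], [0.4571, 0.1296], [0.4124, 0.1188]] [0.4311 0.1394]
yaw long 0.23666491867076556 want 0.23679632679489648
```

View pics/w4.png

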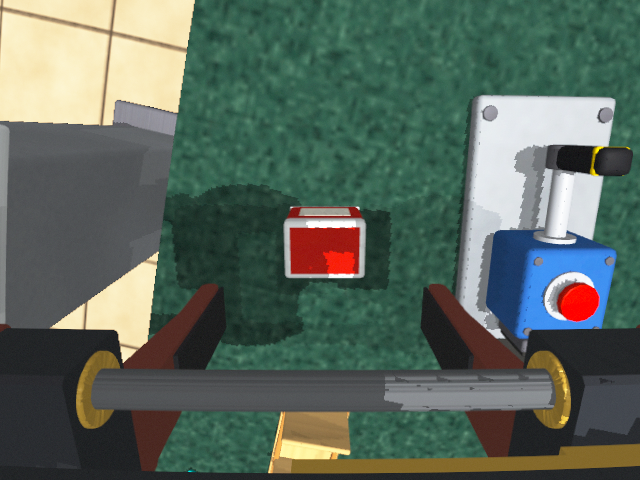

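The tin stands upright at (325,250) and square to the stamper. I'll regrip it across the 54 mm and set it on the bed with a guarded descent and a guarded push to the back stop.

Run:
```python
from bench import *
from h import *
F=lambda:np.array(state()["ft_force"])
P=lambda t:print(t,round(state()["time"],2),state()["ee_pos"].round(4),F().round(1),round(state()["finger_gap"],4))
D=[.4308,.1396]; y=.0005
move_l([*D,.025],.15); close(); P("grip")
move_l([*D,.15],.2); move_to(s(.087,y,.15),q(SY+np.pi/2)); P("over")
f0=F()
move_l(s(.087,y,.075),.15); P("near")
ok=True
for z in np.arange(.070,.0405,-.005):
    move_l(s(.087,y,z),.05); 
    if F()[2]-f0[2]>6: P("contact"); ok=z<.05; break
P("low")
if ok:
    z=max(z,.0412); ax=s(1,0,0)-S0; f1=F()
    for x in np.arange(.088,.0971,.001):
        move_l(s(x,y,z),.02)
        if (F()-f1)@ax<-4: P(f"stop {x:.3f}"); break
    P("end")
i=get_image("scene");cv2.imwrite("pics/s5.png",cv2.resize(i["frame"][160:280,180:360],None,fx=4,fy=4,interpolation=2))
```

```text
grip 18.95 [0.4308 0.1396 0.0251] [-0.2 -0.1  1.9] 0.0539
over 20.54 [0.6148 0.0647 0.1488] [ 0.1  0.9 -1.1] 0.0538
near 21.19 [0.616  0.0647 0.0763] [-0.1 -0.7 -1.1] 0.0539
low 22.69 [0.6156 0.0642 0.0444] [-0.1  0.6 -1.2] 0.0539
stop 0.091 23.69 [0.6166 0.0614 0.0451] [-1.6  5.  -0.2] 0.054
end 23.69 [0.6166 0.0614 0.0451] [-1.6  5.  -0.2] 0.054
```

View pics/s5.png

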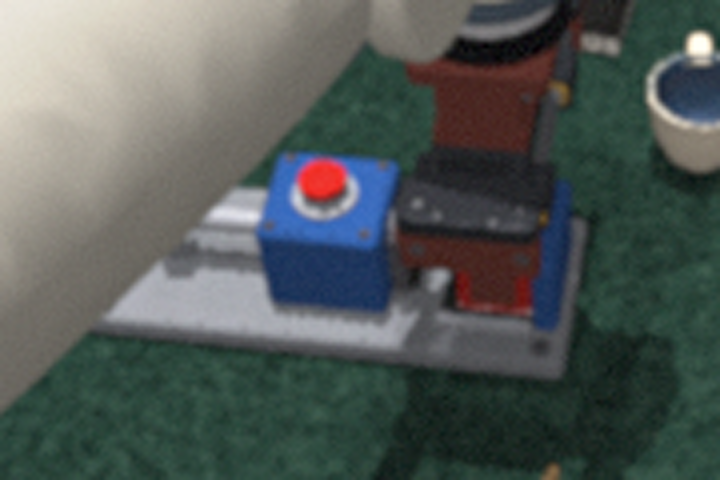

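The tin is between the ribs and touching the back stop, still about 4 mm above the bed. I'll ease back, lower and release it, then look.

Run:
```python
from bench import *
from h import *
F=lambda:np.array(state()["ft_force"])
P=lambda t:print(t,round(state()["time"],2),state()["ee_pos"].round(4),F().round(1),round(state()["finger_gap"],4))
y=.0005;x=.0903
move_l(s(x,y,.045),.02);P("back")
for z in (.043,.042,.041,.040):
    move_l(s(x,y,z),.03);P(z)
    if F()[2]>3: break
gripper_open(); move_l(s(x,y,.10),.15); move_l(s(.03,0,.22),.25)
i=get_image("wrist");cv2.imwrite("pics/w6.png",cv2.resize(i["frame"][100:400,200:440],None,fx=2,fy=2));P("end")
```

```text
back 23.99 [0.6166 0.0614 0.0451] [-1.4  3.  -1.6] 0.0537
0.043 24.24 [0.6168 0.0615 0.043 ] [ 0.   6.2 -0.7] 0.0544
0.042 24.49 [0.6168 0.0615 0.0422] [-1.4  5.8 -0. ] 0.0537
0.041 24.74 [0.6169 0.0615 0.0413] [-0.8  5.3  0.4] 0.0536
0.04 24.99 [0.6169 0.0615 0.0412] [-2.3  4.4  3.6] 0.0538
end 26.98 [0.6014 0.1189 0.2169] [-0.5 -0.4 -0.2] 0.0878
```

View pics/w6.png

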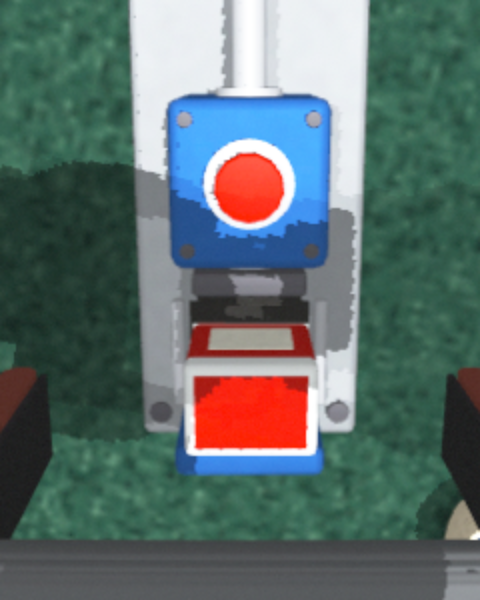

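The tin stands square on the bed against the stop, with its label facing the die. Now I'll press the button.

Run:
```python
from bench import *
from h import *
P=lambda t:print(t,round(state()["time"],2),state()["ee_pos"].round(4),state()["ft_force"].round(1))
close(); move_l(s(-.001,0,.12),.2); move_l(s(-.001,0,.096),.1); P("pre")
for z in (.092,.090,.088,.087,.086): move_l(s(-.001,0,z),.04); P(z)
move_l(s(-.001,0,.13),.15); move_l(s(.02,0,.23),.25); hold(.3)
i=get_image("wrist");a=cv2.resize(i["frame"][80:400,200:440],None,fx=1.6,fy=1.6)
t=get_image("top");b=cv2.resize(t["frame"][180:325,170:455],(400,204));c=np.zeros((512,790,3),np.uint8);c[:,:384]=a[:512,:384];c[:204,388:788]=b
cv2.imwrite("pics/f7.png",c);P("end")
```

```text
pre 29.38 [0.5947 0.1494 0.096 ] [-0.1 -0.3 -0.2]
0.092 29.63 [0.5954 0.1497 0.0929] [ 1.1 -0.4  2.6]
0.09 29.88 [0.5955 0.1497 0.0914] [ 1.2 -0.7  5.6]
0.088 30.13 [0.5953 0.1498 0.0886] [2.2 0.3 3.3]
0.087 30.38 [0.595  0.1497 0.0871] [2.6 0.3 3.6]
0.086 30.63 [0.5949 0.1497 0.086 ] [2.5 0.4 4.4]
end 32.03 [0.5994 0.1294 0.2291] [ 0.8 -1.7  0.1]
```

View pics/f7.png

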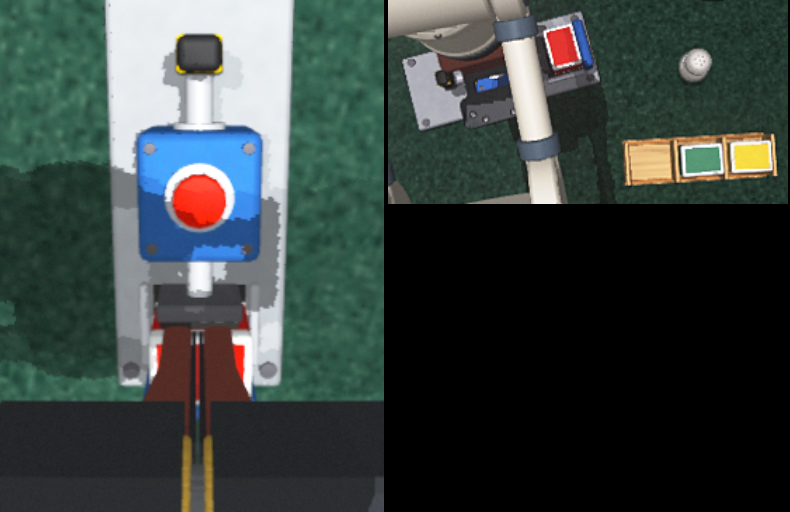

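The stamp fired: the die (200,300) is against the tin, the tin is square to the back stop, and the other tins and the salt shaker are where they were. The robot is clear of everything, so I'm handing in.

```bash
python3 -c "
from bench import *
print(job_done())"
```

```text
the job is handed in; nothing more can be done
None
```

The job is handed in: the stamper was cocked, the red tin was set on the bed with a label side to the die, and the stamp fired onto it, leaving it clamped square against the back stop at about 32 s; the system returned no verdict.

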